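# Lock the floating bed of a proof press with its interlocked clamp levers

## Robot

A 6-joint arm with a two-finger parallel gripper is mounted at the origin on a cart in front of the work surface, level with it; the furniture and walls round the work are solid. World frame = base frame: x ahead of the robot, y to its left, z up, the work surface at z = 0. Lengths are in m, angles in degrees, forces in N, time in s.
With the tool pointing down it reaches from about 0.35 to 0.925 m from the base axis. Payload 6.4 kg.
Tool frame: the origin (TCP) lies at the very end of the fingers, on their centre line; the grasp point (between the pads) lies behind it (robot.tcp_to_grasp is the z of the grasp point in the tool frame, in m); z points along the fingers, y is the line along which they close (so a half turn about z gives the same grasp; the last joint's range is limited). The gripper opens to 85 mm and grips with 20 to 120 N. Pads are 22 mm wide; open, the fingers measure 114 mm over their backs; the gripper's body (76 mm by 85 mm) begins 54 mm behind the grasp point. The pads swing forward as they close: fully open they stand 13 mm farther back than shut.
Start: joints at [-86.637, 14.043, 89.255, -0, 76.702, -9.975], TCP at [0.15, -0.632, 0.231] pointing down, gripper open.
Joint ranges: [-179.41, 179.41], [-58.25, 129.5], [7.25, 145.43], [-54.29, 234.29], [11.92, 165.04], [-157.13, 157.13]. Speed limits (degrees/s): [147.25, 147.25, 180, 180, 180, 180].

## Interface

Orientations are given as a 3x3 rotation matrix whose columns are the frame's x, y, z axes.
In Python, from cell import robot, eoat, inverse_kinematics, vision, ticket gives the robot as it stands. The module is installed in compiled form; this text tells all that it offers. Calls block until the motion is done:
- robot.move_to(position, orientation): joint-space move of the TCP to a pose.
- robot.move_straight(position, velocity=0.15, orientation=None, until_force=None): straight line of the TCP; orientation=None keeps the orientation; velocity is the mean speed in m/s. With until_force (N) it stops when the force on the tool has changed by that much, and returns True; else False.
- robot.movej(angles): joint-space move.
- eoat.release() and eoat.close(squeeze=None): open the fingers fully, or close them until they stop; squeeze is the grip in N (None keeps the last).
- robot.sleep(seconds).
- inverse_kinematics(position, orientation): joint angles nearest the present ones, or None.
- vision.get_image(name): name is "scene" or "top" or "wrist"; returns a dict with "img" (480x640x3 uint8, red, green, blue), "depth" (480x640 float32, m along the optical axis (not along the pixel's ray), 0 where there is no reading), "fovy" (degrees; the focal length in pixels is half the picture's height over the tangent of half this angle, whatever the lens; pixels are square), "cx", "cy" (the principal point, pixels), "view" (4x4, takes a point from world to camera coordinates); the wrist camera has in their place "tool_from_camera" (4x4, takes a point from camera to tool coordinates, whose origin is the TCP and whose axes are the flange's). Camera axes: x right, y down, z forward; pixel columns grow to the right and rows downward; lengths in m; the calibration is good to about 2 mm. A picture is of the moment at which its call begins: read the wrist's pose just before it.
A pose or a line that the arm cannot do raises robot.MotionError and nothing moves.
- ticket.job_done(): hands the job in; it is judged then, once.
Readings, each from a call of its own:
- robot.read_clock(): time.
- robot.read_joint_pos(): joint angles.
- robot.read_qd(): joint speeds.
- robot.read_joint_efforts(): joint torques, N m.
- robot.read_tcp_pos(): TCP position.
- robot.read_eef_rot(): TCP orientation.
- robot.read_force(): force on the tool from outside, world axes, zero at the start.
- robot.read_torque(): the same for the moment, N m.
- robot.read_gripper_width(): opening from 0.0 (shut) to 1.0 (fully open).
- robot.read_grip_force(): force on a finger pad.
Only numpy, scipy, OpenCV 4.12 (cv2) and the standard library are available. Lean on these libraries where they do the work, as an engineer would, in place of code of your own. Each camera call takes 0.05 s, during which the arm holds its last target. There are 200 camera calls.

## Task

Lock the floating bed of the bench proof press in register: throw its three clamp levers all the way over, away from you, until each is fully home at its stop. The levers are interlocked through the bed, which was left lying off centre on its saddle, which way cannot be seen from outside: at first only one lever is free, and each clamp that goes home centres the bed and so frees another. Feel gently for the free one, leave a locked lever at once, never force a lever against its lock or stop, and leave the tools on the bench where they lie.

Things in the scene. Friction and masses are not known exactly. Their poses are not given: they have to be found in the camera images.
- press: bench proof press, cast iron, base 250 (x) by 290 (y) mm, fixed cream cylinder up to z = 155 mm; fixed. Origin: centre of its underside; x points from its front (levers, robot side) to the cylinder, y to its left, z up. A front housing 72 mm high carries three black levers at y = +85, 0, -85 mm between round steel plates up to z = 129 mm; all pivot on one shaft along y at x = -70, z = 85 mm
- clamp_left (a joint): left lever, pushes the bed off its left side: 0 rad = off, leaning 0.40 rad to the front; 0.80 = fully home at its stop, leaning 0.40 rad to the cylinder, swinging along +x. Stays where it is left. Free: runs at 2 to 5 N square to the handle (twice that if fingers rub along it) up to its stop. Locked: gives up to 20 mm at the handle, then the push rises steeply; over 20 N strains it
- clamp_middle (a joint): middle lever, pushes the bed saddle off its front end: 0 rad = off, leaning 0.40 rad to the front; 0.80 = fully home at its stop, leaning 0.40 rad to the cylinder, swinging along +x. Stays where it is left. Free: runs at 2 to 5 N square to the handle (twice that if fingers rub along it) up to its stop. Locked: gives up to 20 mm at the handle, then the push rises steeply; over 20 N strains it
- clamp_right (a joint): right lever, pushes the bed off its right side: 0 rad = off, leaning 0.40 rad to the front; 0.80 = fully home at its stop, leaning 0.40 rad to the cylinder, swinging along +x. Stays where it is left. Free: runs at 2 to 5 N square to the handle (twice that if fingers rub along it) up to its stop. Locked: gives up to 20 mm at the handle, then the push rises steeply; over 20 N strains it
- clamp_left_grip (a point): point on the axis of the left lever's handle, 135 mm from the pivot; moves with the lever
- clamp_middle_grip (a point): point on the axis of the middle lever's handle, 135 mm from the pivot; moves with the lever
- clamp_right_grip (a point): point on the axis of the right lever's handle, 135 mm from the pivot; moves with the lever
- clamp_left_lever: the whole left lever: a steel bar 16 mm wide with a round black handle 23 mm thick from 92 to 160 mm from the pivot; origin on the pivot, its axes equal the press's at 0 rad and turn about y
- clamp_middle_lever: the whole middle lever: a steel bar 16 mm wide with a round black handle 23 mm thick from 92 to 160 mm from the pivot; origin on the pivot, its axes equal the press's at 0 rad and turn about y
- clamp_right_lever: the whole right lever: a steel bar 16 mm wide with a round black handle 23 mm thick from 92 to 160 mm from the pivot; origin on the pivot, its axes equal the press's at 0 rad and turn about y
- planer_block: wooden planer block, 68x152x40 mm, lies on the bench as a bystander; origin under its centre
- type_brush: wooden type brush, 40x177x42 mm, bystander; origin under its centre
- quoin_key: steel T-shaped quoin key, 70x105x10 mm, bystander; origin under its centre
- ink_tin: round ink tin with a black lid, 88x86x47 mm, bystander; origin under its centre
- composing_stick: steel composing stick, 62x250x31 mm, bystander; origin under its centre
- brayer: hand roller with wooden handle, 110x179x33 mm, lies on a stone ink slab as a bystander; origin under its centre

How it is judged:
By the outcome, as a careful person would: the job done as asked, in the order asked, and still so for the second after the job is handed in, with the robot touching nothing.
It also fails if it takes over 67 s, if anything falls off the work surface, if the arm or the gripper's body presses on something with over 40 N, if the wrist force passes 120 N, or if a joint passes its speed limit or range.

## Working session

There is one attempt and no reset: what is moved stays moved. The work goes in short steps, each a Python script; the robot and the scene stay as the last script left them, time stands still between calls to the robot, and variables do not carry over. Pictures are saved under pics/ and viewed, at most 10 in all, crops included, and the job is handed in when it is done.

```bash
mkdir -p pics; cat > h.py <<'E'
import numpy as np, cv2
from cell import robot, eoat, inverse_kinematics, vision, ticket
def cloud(d):
    f=240/np.tan(np.radians(d['fovy']/2)); v,u=np.mgrid[:480,:640]; z=d['depth']
    P=np.stack([(u-d['cx'])/f*z,(v-d['cy'])/f*z,z],-1)
    T=np.linalg.inv(d['view']); return P@T[:3,:3].T+T[:3,3]
E
python3 - <<'E'
from h import *
ims=[]
for n in ('scene','top'):
    d=vision.get_image(n); np.savez(''+n,**d); cv2.imwrite(f'pics/{n}.png',d['img'][...,::-1])
    print(n,d['fovy'],np.linalg.inv(d['view'])[:3].round(3).tolist(), (d['depth']>0).mean())
print(robot.read_clock(),robot.tcp_to_grasp,robot.read_eef_rot(),robot.read_force())
E
```

```text
scene 46.44627564378113 [[-0.532, -0.587, 0.611, -0.519], [-0.847, 0.362, -0.39, 0.732], [0.008, -0.725, -0.689, 1.346]] 0.9960970052083333
top 45.88731321735726 [[-0.026, -0.987, 0.161, 0.293], [-0.999, 0.03, 0.019, 0.036], [-0.024, -0.161, -0.987, 1.638]] 0.996103515625
0.1 -0.0187 [[ 9.73023571e-01  2.30705706e-01 -8.10491185e-05]
 [ 2.30705483e-01 -9.73022006e-01  1.77622214e-03]
 [ 3.30922006e-04 -1.74700448e-03 -9.99998419e-01]] [ 0.16529434  0.8747484  -0.15481838]
```

View pics/scene.png

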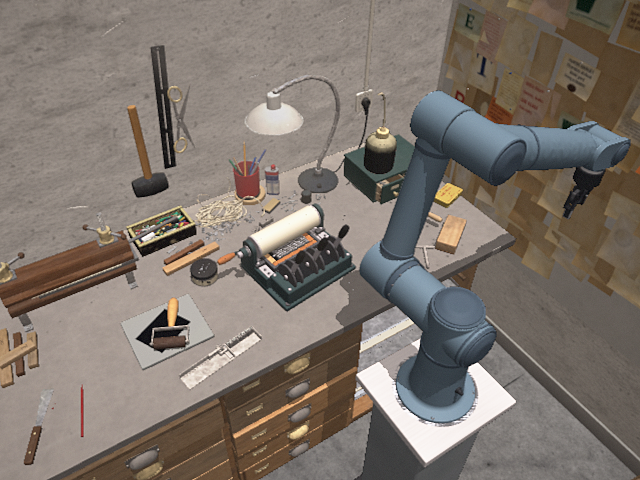

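View pics/top.png

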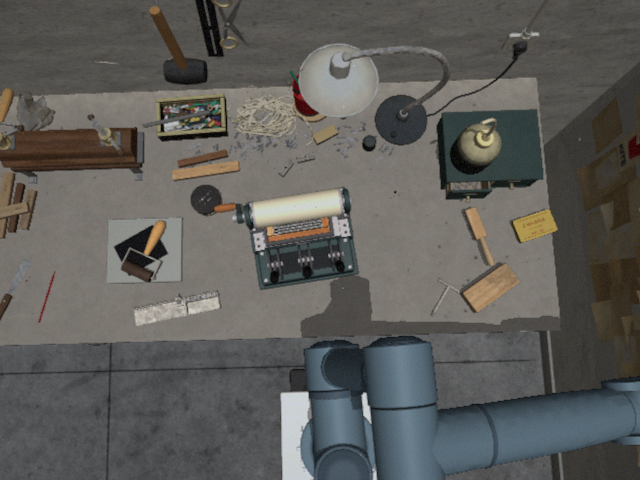

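The scene shows the press at about (300,255), and the top view shows it at (305,240). Its levers face the robot, with handle tips near (275,278), (307,272) and (338,270) in the top view. I'll measure from both depth clouds next.

```bash
python3 - <<'E'
from h import *
for n,box in (('top',(225,175,365,295)),('scene',(235,195,365,310))):
    d=dict(np.load(n+'.npz')); P=cloud(d); im=d['img'].astype(int)
    m=np.zeros((480,640),bool); u0,v0,u1,v1=box; m[v0:v1,u0:u1]=1
    hsv=cv2.cvtColor(d['img'],cv2.COLOR_RGB2HSV).astype(int)
    cream=m&(im.min(-1)>130)&(P[...,2]>.12)&(P[...,2]<.17)&(hsv[...,1]>20)
    c=P[cream]; r=cv2.minAreaRect(c[:,:2].astype(np.float32)); print(n,'cream',len(c),r,np.percentile(c[:,2],[5,50,98]))
    t=c[c[:,2]>np.percentile(c[:,2],70)]; vx=cv2.fitLine(t[:,:2].astype(np.float32),cv2.DIST_HUBER,0,.01,.01).ravel(); print('axis',vx,np.degrees(np.arctan2(vx[0],-vx[1])))
    body=m&(P[...,2]>.012)&(P[...,2]<.06)&(hsv[...,0]>60)&(hsv[...,0]<110)&(hsv[...,1]>60)
    b=P[body]; print('green',len(b),cv2.minAreaRect(b[:,:2].astype(np.float32)),np.percentile(b[:,2],[5,50,95]))
    blk=m&(P[...,2]>.165)&(im.max(-1)<70)
    k,l,s,ce=cv2.connectedComponentsWithStats(blk.astype(np.uint8))
    for i in range(1,k):
        if s[i,4]>8: q=P[l==i]; print('blk',s[i,4],ce[i].round(),q.mean(0).round(3),q.min(0).round(3),q.max(0).round(3))
    u0,v0,u1,v1=box
    cv2.imwrite(f'pics/{n}_c.png',cv2.resize(d['img'][v0:v1,u0:u1,::-1],None,fx=4,fy=4,interpolation=2))
E
python3 -c "
import cv2,numpy as np
a=cv2.imread('pics/top_c.png');b=cv2.imread('pics/scene_c.png');b=cv2.resize(b,(400,354));a=cv2.resize(a,(400,343))
b=b[:343];cv2.imwrite('pics/both.png',np.hstack([a,b]))"
```

```text
top cream 1401 ((0.6466265320777893, 0.09278598427772522), (0.06442273408174515, 0.23403342068195343), 6.817934513092041) [0.1356921  0.14774765 0.15804375]
axis [ 0.16957772 -0.98551685  0.6560339   0.09433886] 9.763267
green 42 ((0.5773523449897766, 0.08236929029226303), (0.2394566386938095, 0.2745131850242615), 7.520490646362305) [0.01517143 0.04506854 0.05903547]
blk 95 [339. 266.] [ 0.473 -0.014  0.215] [ 0.457 -0.026  0.167] [ 0.497 -0.003  0.237]
blk 97 [306. 271.] [0.46  0.069 0.229] [0.293 0.036 0.168] [0.484 0.081 1.638]
blk 96 [274. 277.] [0.447 0.15  0.244] [0.293 0.036 0.167] [0.473 0.164 1.638]
scene cream 774 ((0.6394349336624146, 0.08876901865005493), (0.3173243999481201, 0.17640209197998047), 68.42949676513672) [0.12332005 0.14068125 0.15732728]
axis [ 0.12708804 -0.99189144  0.66269034  0.08370716] 7.301353
green 17 ((0.48191213607788086, 0.11338686943054199), (0.33068251609802246, 0.13976602256298065), 67.02250671386719) [0.01251694 0.02831262 0.05574758]
blk 83 [343. 231.] [0.461 0.001 0.219] [-0.519 -0.018  0.167] [0.497 0.732 1.346]
blk 92 [322. 244.] [0.459 0.075 0.206] [0.447 0.061 0.169] [0.479 0.084 0.233]
blk 97 [300. 257.] [0.447 0.159 0.206] [0.435 0.146 0.168] [0.468 0.168 0.234]
blk 30 [362. 273.] [0.262 0.08  0.263] [0.251 0.074 0.245] [0.269 0.084 0.285]
```

View pics/both.png

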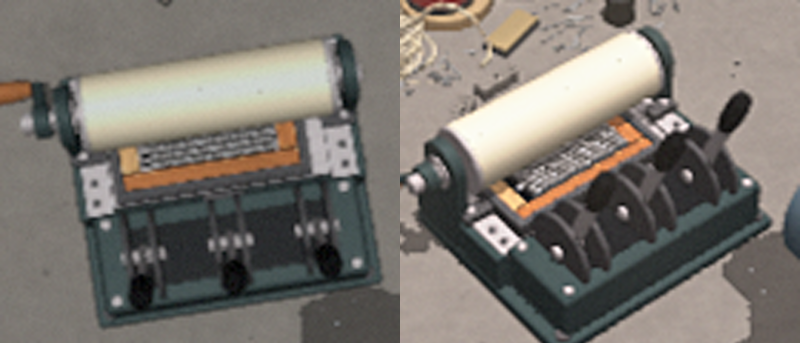

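The crops show three identical levers leaning to the front, with plates between them. Next I'll refine the pose from the handle points in both views and check reach along the swing arcs.

```bash
cat >> h.py <<'E'
import json,os
if os.path.exists('pose.json'):
    ox,oy,yaw=json.load(open('pose.json'))
    X=np.array([np.cos(yaw),np.sin(yaw),0]);Y=np.array([-X[1],X[0],0]);Z=np.array([0,0,1.])
LY=dict(l=.085,m=0.,r=-.085)
def pose(k,th,gap=0.,r=.122):
    """closed fingers in front of the handle of lever k, parallel to it at lever angle th, gap from touching"""
    a=th-.4; u=np.sin(a)*X+np.cos(a)*Z; t=np.cos(a)*X-np.sin(a)*Z
    p=np.array([ox,oy,.085])-.07*X+LY[k]*Y+r*u-(.0225+gap)*t
    return p,np.stack([t,-Y,-u],1)
E
python3 - <<'E'
from h import *
from scipy.optimize import least_squares
Q=[]
for n,boxes in (('top',[(339,266),(306,271),(274,277)]),('scene',[(343,231),(322,244),(300,257)])):
    d=dict(np.load(n+'.npz')); P=cloud(d); im=d['img'].astype(int)
    for k,(u,v) in zip('rml',boxes):
        m=np.zeros((480,640),bool); m[v-14:v+14,u-11:u+11]=1
        q=P[m&(P[...,2]>.18)&(P[...,2]<.24)&(im.max(-1)<75)]; Q.append((n,k,q)); print(n,k,len(q),q.mean(0).round(4))
def res(p,sel=None):
    ox,oy,yaw=p[:3]; c,s=np.cos(yaw),np.sin(yaw); out=[]
    for n,k,q in Q:
        if sel and n!=sel: continue
        x=c*(q[:,0]-ox)+s*(q[:,1]-oy)+.07; y=-s*(q[:,0]-ox)+c*(q[:,1]-oy)-LY[k]; z=q[:,2]-.085
        r=-np.sin(.4)*x+np.cos(.4)*z; w=np.cos(.4)*x+np.sin(.4)*z
        rad=np.hypot(w,y); out.append((rad-.0115)[r<.155])
    return np.concatenate(out)
for sel in (None,'top','scene'):
    f=least_squares(res,[.587,.088,.145],loss='huber',f_scale=.002,args=(sel,)); print(sel,f.x.round(4),np.degrees(f.x[2]),np.median(abs(f.fun)))
    if sel is None: json.dump(f.x.tolist(),open('pose.json','w'))
E
python3 - <<'E'
from h import *
for k in 'lmr':
    for th,g in ((0,.03),(0,0),(.4,0),(.8,0)):
        p,R=pose(k,th,g); print(k,th,p.round(3),np.round(inverse_kinematics(p,R) if inverse_kinematics(p,R) is not None else np.nan))
E
```

```text
top r 90 [ 0.4723 -0.014   0.2171]
top m 93 [0.461  0.0696 0.2157]
top l 91 [0.4491 0.1525 0.216 ]
scene r 75 [ 0.4712 -0.0078  0.209 ]
scene m 85 [0.458  0.0753 0.2089]
scene l 90 [0.4461 0.1588 0.2096]Traceback (most recent call last):
  File "<stdin>", line 18, in <module>
    return func(*args, **kwargs)
    result = trf(vector_fun.fun, vector_fun.jac, x0, f0, J0, lb, ub, ftol, xtol,
                 gtol, max_nfev, x_scale, loss_function, tr_solver,
                 tr_options.copy(), verbose, callback=callback_wrapped)
    return trf_no_bounds(
        fun, jac, x0, f0, J0, ftol, xtol, gtol, max_nfev, x_scale,
        loss_function, tr_solver, tr_options, verbose, callback=callback)
    cost_new = loss_function(f_new, cost_only=True)
    loss(z, rho, cost_only=cost_only)
    ~~~~^^^^^^^^^^^^^^^^^^^^^^^^^^^^^
    rho[0, mask] = z[mask]
    ~~~^^^^^^^^^
IndexError: boolean index did not match indexed array along axis 1; size of axis is 414 but size of corresponding boolean axis is 451
Traceback (most recent call last):
  File "h.py", line 14, in pose
    a=th-.4; u=np.sin(a)*X+np.cos(a)*Z; t=np.cos(a)*X-np.sin(a)*Z
                         ^
NameError: name 'X' is not defined
```

```bash
python3 - <<'E'
from h import *
# yaw from the handle means; surface normals offset the means: top view sees front/top side, scene sees front-left
T={'top':np.array([[.4723,-.014,.2171],[.461,.0696,.2157],[.4491,.1525,.216]]),'scene':np.array([[.4712,-.0078,.209],[.458,.0753,.2089],[.4461,.1588,.2096]])}
yaw=np.mean([np.arctan2(-(t[2]-t[0])[0],(t[2]-t[0])[1]) for t in T.values()])
X_=np.array([np.cos(yaw),np.sin(yaw),0]);Y_=np.array([-X_[1],X_[0],0]);Z_=np.array([0,0,1.])
ax=-np.sin(.4)*X_+np.cos(.4)*Z_
os_=[]
for n,t in T.items():
    c=np.linalg.inv(np.load(n+'.npz')['view'])[:3,3]; m=t.mean(0)
    d=c-m; d-=d@ax*ax; d/=np.linalg.norm(d)
    p=m-d*.0115*np.pi/4          # mean visible surface -> axis
    r=(p[2]-.085)/np.cos(.4); o=p-r*ax+.07*X_; os_.append(o); print(n,np.degrees(yaw),o.round(4),r)
o=np.mean(os_,0); json.dump([o[0],o[1],yaw],open('pose.json','w'))
E
python3 - <<'E'
from h import *
for k in 'lmr':
    for th,g in ((0,.03),(0,0),(.4,0),(.8,0)):
        p,R=pose(k,th,g); q=inverse_kinematics(p,R); print(k,th,p.round(3),None if q is None else np.round(q))
E
```

```text
top 8.250120768705884 [0.5753 0.0862 0.085 ] 0.13869909089010932
scene 8.250120768705884 [0.5849 0.0855 0.085 ] 0.13639482906634381
l 0 [0.404 0.146 0.177] [  4. -31. 137.   2.  51.  84.]
l 0 [0.431 0.15  0.189] [  4. -26. 133.   2.  50.  85.]
l 0.4 [0.476 0.157 0.207] [  5.  -5. 112.  -0.  73.  87.]
l 0.8 [0.525 0.164 0.206] [ 6. 16. 92. -1. 95. 88.]
m 0 [0.416 0.062 0.177] [-12. -33. 139.  10.  53.  66.]
m 0 [0.443 0.066 0.189] [-10. -28. 134.   9.  52.  67.]
m 0.4 [0.489 0.073 0.207] [ -5.  -6. 113.  -0.  73.  77.]
m 0.8 [0.537 0.08  0.206] [-2. 15. 93. -4. 95. 81.]
r 0 [ 0.428 -0.022  0.177] [-26. -31. 137.  15.  55.  49.]
r 0 [ 0.455 -0.018  0.189] [-23. -26. 133.  15.  54.  52.]
r 0.4 [ 0.501 -0.012  0.207] [-14.  -5. 112.  -0.  73.  67.]
r 0.8 [ 0.55  -0.005  0.206] [-9. 16. 92. -7. 94. 73.]
```

```bash
cat >> h.py <<'E'
def probe(k,th=.24,gap=.02,F=9):
    robot.move_to(*pose(k,0,gap)); robot.sleep(.2); f0=np.array(robot.read_force())
    p,R=pose(k,th)
    hit=robot.move_straight(p,.03,R,until_force=F)
    f=np.array(robot.read_force())-f0; q=np.array(robot.read_tcp_pos())
    print(k,'hit',hit,'f',f.round(1),'tcp',q.round(4),'left',np.round((p-q)@X,4),'t',robot.read_clock()); return hit
def back(k):
    p=np.array(robot.read_tcp_pos()); R=np.array(robot.read_eef_rot()); robot.move_straight(p-.03*R[:,0],.1)
E
python3 - <<'E'
from h import *
eoat.close(20)
p,R=pose('r',0,.03); robot.move_to(p,R); print(robot.read_clock(),robot.read_tcp_pos(),robot.read_force())
if probe('r'): back('r')
d=vision.get_image('scene'); cv2.imwrite('pics/s1.png',cv2.resize(d['img'][150:330,200:440,::-1],None,fx=3,fy=3))
E
```

```text
3.25 [ 0.42849489 -0.02273877  0.17733606] [ 1.73351782 -0.20680112  0.38312444]
r hit True f [-3.1 -1.9  0.6] tcp [ 0.4634 -0.0168  0.193 ] left 0.0186 t 4.725
```

View pics/s1.png

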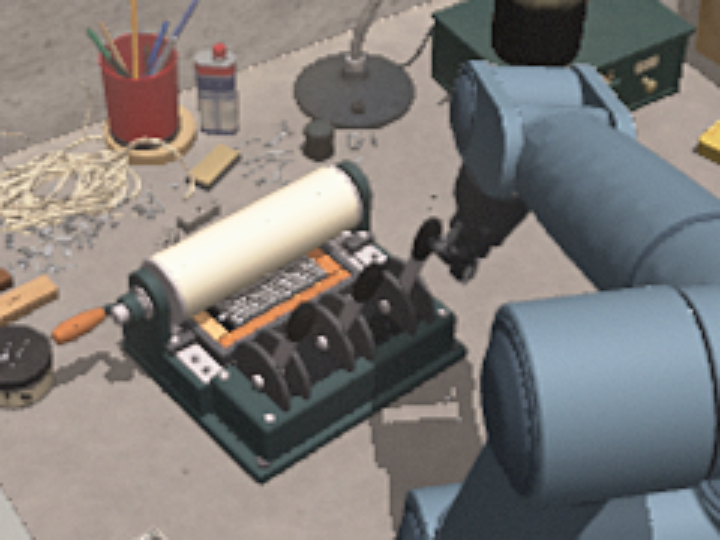

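The crop shows the fingers just in front of the right lever. The stop may have been a contact spike rather than the lock, so I'll feel in small steps and log the force at each one.

```bash
cat >> h.py <<'E'
def feel(k,th0=-.1,th1=.36,dth=.02,F=7,lim=9,v=.02):
    """step along the arc, logging the push along the tool's x; stop when it exceeds lim"""
    robot.move_to(*pose(k,th0)); robot.sleep(.2); f0=np.array(robot.read_force()); L=[]; stop=False
    for th in np.arange(th0+dth,th1+1e-6,dth):
        p,R=pose(k,th); hit=robot.move_straight(p,v,R,until_force=F)
        q=np.array(robot.read_tcp_pos()); f=-(np.array(robot.read_force())-f0)@R[:,0]
        L.append((round(float(th),2),round(float(f),1),round(float((p-q)@R[:,0]*1e3),1),int(hit)))
        if f>lim: stop=True;break
    print(k,'STOP' if stop else 'ok',L,robot.read_clock()); return stop
E
python3 - <<'E'
from h import *
if feel('r',-.06,.3): back('r')
E
```

```text
r STOP [(-0.04, 0.6, -0.7, 0), (-0.02, -0.4, -0.3, 0), (0.0, -0.6, -0.2, 0), (0.02, 0.6, -0.3, 0), (0.04, 0.1, -0.4, 0), (0.06, -0.1, -0.4, 0), (0.08, 3.1, 0.4, 0), (0.1, 7.6, 1.6, 0), (0.12, 11.6, 2.8, 0)] 8.175
```

Right lever is locked: the push climbs to 11.6 N with almost no travel. I've left it, so on to the middle and left levers.

```bash
python3 - <<'E'
from h import *
for k in 'ml':
    if not feel(k,-.06,.32): break
    back(k)
E
```

```text
m ok [(-0.04, 0.5, -0.7, 0), (-0.02, 1.0, -0.4, 0), (0.0, -0.5, -0.4, 0), (0.02, 1.7, 0.0, 0), (0.04, 2.6, 0.1, 0), (0.06, 2.8, -0.3, 0), (0.08, 1.9, -0.5, 0), (0.1, 2.7, -0.5, 0), (0.12, 3.1, -0.5, 0), (0.14, 2.2, -0.4, 0), (0.16, 1.5, -0.4, 0), (0.18, 1.4, -0.4, 0), (0.2, 2.8, -0.4, 0), (0.22, 2.0, -0.4, 0), (0.24, 1.8, -0.4, 0), (0.26, 2.9, -0.4, 0), (0.28, 1.9, -0.4, 0), (0.3, 2.0, -0.4, 0), (0.32, 2.8, -0.4, 0)] 14.5083
```

Middle lever runs free at about 2–3 N. I'll carry it on to its stop.

```bash
cat >> h.py <<'E'
def home(k,th0,lim=10):
    """already in contact at th0: carry on to the stop"""
    L=[]
    for th in np.r_[np.arange(th0+.05,.74,.05),np.arange(.75,.93,.01)]:
        p,R=pose(k,th); robot.move_straight(p,.04 if th<.74 else .015,R,until_force=7)
        q=np.array(robot.read_tcp_pos()); f=-np.array(robot.read_force())@R[:,0]
        L.append((round(float(th),2),round(float(f),1),round(float((p-q)@R[:,0]*1e3),1)))
        if f>lim: break
    print(k,L,robot.read_clock())
E
python3 - <<'E'
from h import *
home('m',.32); back('m')
d=vision.get_image('scene'); cv2.imwrite('pics/s2.png',cv2.resize(d['img'][150:330,200:440,::-1],None,fx=3,fy=3))
E
```

```text
m [(0.37, 0.7, -0.7), (0.42, -1.3, -0.4), (0.47, 1.1, -0.3), (0.52, 0.6, -0.3), (0.57, 0.3, -0.3), (0.62, 0.6, -0.3), (0.67, 0.3, -0.3), (0.72, 0.7, -0.2), (0.75, 0.6, -0.2), (0.76, 2.9, -0.1), (0.77, 2.4, -0.2), (0.78, 2.3, -0.2), (0.79, 2.0, -0.2), (0.8, 1.7, -0.2), (0.81, 1.6, -0.2), (0.82, 3.7, 0.0), (0.83, 6.3, 0.4), (0.84, 8.7, 1.0), (0.85, 12.4, 1.7)] 19.875
```

View pics/s2.png

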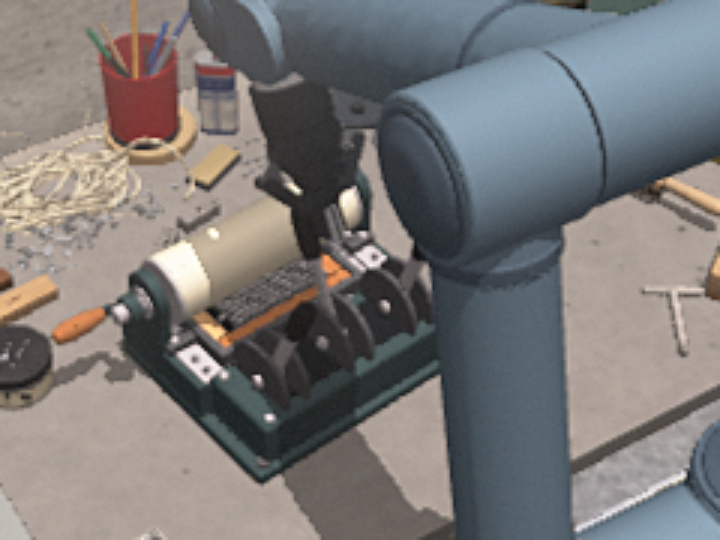

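Middle lever is home: it leans to the cylinder near (325,255), with the stop felt at a nominal 0.82 rad. Next I'll feel the left lever, then the right.

```bash
cat >> h.py <<'E'
def over(k):
    p=np.array(robot.read_tcp_pos()); robot.move_straight([p[0],p[1],.31],.25)
    robot.move_to(*pose(k,-.06,.02,r=.21))
E
python3 - <<'E'
from h import *
for k in 'lr':
    over(k)
    if not feel(k,-.06,.32): home(k,.32); back(k); break
    back(k)
E
```

```text
l ok [(-0.04, 0.3, -1.0, 0), (-0.02, 0.3, -0.4, 0), (0.0, 0.1, -0.4, 0), (0.02, -0.2, -0.1, 0), (0.04, 1.3, 0.2, 0), (0.06, 2.3, -0.3, 0), (0.08, 1.5, -0.5, 0), (0.1, 1.1, -0.5, 0), (0.12, 1.1, -0.5, 0), (0.14, 1.3, -0.5, 0), (0.16, 1.4, -0.4, 0), (0.18, 1.8, -0.4, 0), (0.2, 1.1, -0.4, 0), (0.22, 1.3, -0.4, 0), (0.24, 1.7, -0.4, 0), (0.26, 1.8, -0.4, 0), (0.28, 1.3, -0.4, 0), (0.3, 2.0, -0.4, 0), (0.32, 0.7, -0.4, 0)] 27.8833
l [(0.37, 0.2, -0.6), (0.42, 0.9, -0.3), (0.47, 0.1, -0.2), (0.52, -0.1, -0.2), (0.57, 0.4, -0.2), (0.62, 0.0, -0.2), (0.67, -1.0, -0.2), (0.72, 0.3, -0.2), (0.75, 1.1, -0.2), (0.76, 3.0, -0.1), (0.77, 2.3, -0.2), (0.78, 2.3, -0.2), (0.79, 2.2, -0.2), (0.8, 1.7, -0.2), (0.81, 1.4, -0.2), (0.82, 1.7, -0.1), (0.83, 3.7, 0.1), (0.84, 5.8, 0.6), (0.85, 8.9, 1.3), (0.86, 13.1, 2.0)] 33.5
```

Left lever is home too. Right lever next.

```bash
python3 - <<'E'
from h import *
k='r'; over(k)
if not feel(k,-.02,.32,dth=.03): home(k,.32)
back(k); p=np.array(robot.read_tcp_pos()); robot.move_straight([p[0],p[1],.33],.2)
robot.move_to([.35,-.4,.35],robot.read_eef_rot()); print(robot.read_clock())
a=vision.get_image('scene');b=vision.get_image('top')
cv2.imwrite('pics/s3.png',np.hstack([cv2.resize(a['img'][195:310,235:365,::-1],(390,345)),cv2.resize(b['img'][175:295,230:360,::-1],(390,345))]))
for n,d in (('scene',a),('top',b)):
    P=cloud(d); im=d['img'].astype(int); q=(P-[ox,oy,0]); x=q@X; y=q@Y; z=q[...,2]
    for k in 'lmr':
        m=(abs(y-LY[k])<.016)&(z>.175)&(z<.25)&(abs(x+.07)<.09)&(im.max(-1)<80)
        print(n,k,m.sum(),x[m].mean().round(4),z[m].mean().round(4), 'lean',np.round(np.arctan2(x[m].mean()+.07,z[m].mean()-.085),2))
E
```

```text
r ok [(0.01, -0.4, -0.6, 0), (0.04, -1.0, -0.3, 0), (0.07, -0.3, -0.3, 0), (0.1, 2.1, 0.1, 0), (0.13, 1.4, -0.5, 0), (0.16, 0.6, -0.6, 0), (0.19, 1.0, -0.5, 0), (0.22, 0.8, -0.5, 0), (0.25, 1.3, -0.5, 0), (0.28, 0.3, -0.4, 0), (0.31, 0.8, -0.5, 0)] 39.9583
r [(0.37, 0.3, -0.6), (0.42, -0.8, -0.3), (0.47, -0.7, -0.3), (0.52, 0.3, -0.3), (0.57, -0.0, -0.2), (0.62, -0.2, -0.3), (0.67, -0.2, -0.2), (0.72, 0.3, -0.2), (0.75, 1.1, -0.2), (0.76, 1.9, -0.1), (0.77, 1.8, -0.2), (0.78, 1.6, -0.2), (0.79, 1.3, -0.2), (0.8, 1.3, -0.2), (0.81, 3.2, -0.1), (0.82, 4.8, 0.3), (0.83, 7.9, 0.8), (0.84, 12.0, 1.4)] 45.1
47.8583
scene l 118 -0.0221 0.2043 lean 0.38
scene m 111 -0.0228 0.203 lean 0.38
scene r 111 -0.0233 0.2036 lean 0.37
top l 121 -0.0231 0.2086 lean 0.36
top m 129 -0.0239 0.2089 lean 0.36
top r 133 -0.0248 0.2094 lean 0.35
```

View pics/s3.png

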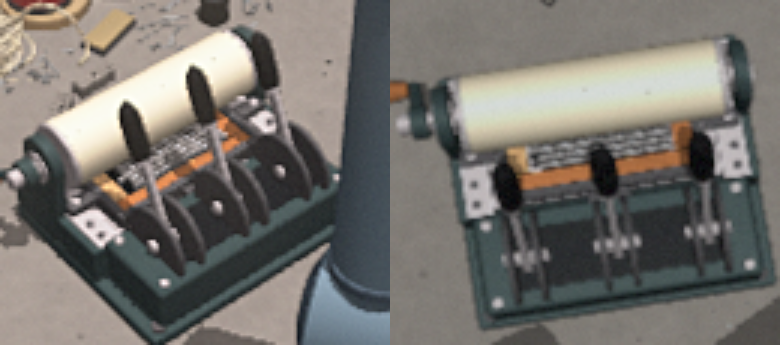

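All three levers lean equally to the cylinder, each felt firm at its stop, and the robot is clear of everything. Handing in.

```bash
python3 -c "
from h import *
print(ticket.job_done())"
```

```text
the job is handed in; nothing more can be done
None
```

All three clamp levers are home at their stops (middle, then left, then right), the tools were left untouched, and I handed the job in at about 48 s; the right lever was found locked at first and left at a highest reading of 11.6 N.

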